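# Snap the retaining clip onto the drum sander's spindle

## Task

Refit the retaining clip of the small drum sander: pick the open spring clip up off the bench by its upright grip, lay it on top of the drum with its mouth towards the spindle and push it sideways into the groove just above the drum until it snaps fully home, then let go. Feel for the drum's top, which may be set higher or lower: never press the clip on the drum or on the spindle's end cap with more than about 20 N, nor ram its closed end against the spindle with more than about 30 N. Leave the other things on the bench where they are, and do not lean on the machine with the gripper.

Things in the scene. Friction and masses are not known exactly. Their poses are not given: they have to be found in the camera images.
- clip: Loose open spring clip lying flat on the bench: steel horseshoe, 6 mm thick, 64 mm long, with an upright black grip at its closed end; 70 to 110 g. Origin: centre of its bore, on the underside; z up, x out of the open mouth. Closed end: a plate 34 mm wide from x = -10 to -44 mm. It is home when the spindle's core meets that plate and the origin is on the spindle axis.
- clip_grip (a point): Point in the upright grip block of the clip, 37 mm above the underside and 38 mm behind the origin (x = -38 mm); axes as the clip's. The block is 12 mm thick in x, 26 mm wide in y, and its top is 48 mm above the underside.
- clip_mouth (a point): Middle of the clip's open mouth between the tips of its two sprung arms, 20 mm ahead of the origin, 3 mm above the underside. Mouth 33 mm wide, narrowing to a 13 mm throat at x = 9 mm. From 18 mm to 8 mm before home the arms must spring apart over the core: a push of about 10 N. Past that they pull the clip on, to a hard stop at home.
- sander: Drum sander fixed to the bench: grey base 180 x 160 x 40 mm; in its centre an upright spindle with a brown drum 96 mm in diameter with a flat top. Origin: on the spindle axis, at bench height; z up. The groove runs all round the spindle, so the clip may come from any side. The steel is oiled and slippery.
- groove (a point): Point on the spindle axis, 120 mm above the bench: the middle setting of the drum's top. The true top is up to 10 mm higher or lower, as the spindle was last set: not measured, firm under light loads. From the true top up: the groove, core 20 mm in diameter and 8 mm high, then the end cap, 30 mm in diameter and 9 mm high. Home, the clip lies in the groove, flat on the drum.
- glue: Bystander: a white glue bottle, 48 mm in diameter, 130 mm tall, origin under its centre.
- offcut: Bystander: a wooden block 70 x 45 x 40 mm, origin under its centre.
- screwdriver: Bystander: a screwdriver 190 mm long lying on the bench.
- plate: Bystander: a thin wooden board 160 x 90 x 8 mm, origin under its centre.
There are look-alikes about, which are no part of the job. Of the things that look like the clip, the smallest one is meant.

How it is judged:
On the way, in this order (a step that is already met when the one before it is completed fails the run):
1. the clip has been picked up off the bench (height (world z) of clip above 0.06 m), for 0.2 s.
2. the clip is home in the groove, gripping its core (horizontal distance between clip and sander below 0.003 m and contact force between clip and spindle_c2 above 0.3 N), for 0.2 s.
At the end, for the whole second after the job is handed in: The clip is snapped home in the spindle's groove, under the end cap: it grips the groove's core (contact over 0.3 N), its bore centre is within 3 mm of the spindle axis, it is flat within 0.12 rad, released and at rest (all of step 2 and angle between clip's own z axis and vertical below 0.12 rad and linear speed of clip below 0.01 m/s); the robot touches nothing.
It fails at once if the clip is pressed on the drum's top or on the end cap with more than 25 N (contact force between clip and spindle_c1 above 25 N or contact force between clip and spindle_c3 above 25 N).
It fails at once if the clip's closed end is rammed on the machine with more than 35 N (contact force between clip_c0 and sander above 35 N).
It fails at once if the robot presses on the sander with more than 10 N (contact force between any of the arm, the fingers and sander above 10 N).
It fails at once if a bystander is moved more than 30 mm (distance of any of glue, offcut, screwdriver, plate from where it was at the start of the episode above 0.03 m).
It also fails if it takes over 51 s, if anything falls off the work surface, if the arm or the gripper's body presses on something with over 40 N, if the wrist force passes 120 N, or if a joint passes its speed limit or range.

## Robot

A 6-joint arm with a two-finger parallel gripper is mounted at the origin on the work surface. World frame = base frame: x ahead of the robot, y to its left, z up, the work surface at z = 0. Lengths are in m, angles in rad, forces in N, time in s.
With the tool pointing down it reaches from about 0.25 to 0.775 m from the base axis. Payload 4 kg.
Tool frame: the origin (TCP) lies on the centre line of the jaws, within the pads' length; the fingertips stand 19 mm ahead of it and the grasp point (between the pads) is the TCP; z points along the fingers, y is the direction in which the jaws open and shut (so a half turn about z gives the same grasp; the last joint's range is limited). The gripper opens to 94 mm and grips with 3 to 60 N. Pads are 16 mm wide; open, the fingers measure 119 mm over their backs; the gripper's body (75 mm by 177 mm) begins 78 mm behind the grasp point.
Start: joints at [-1.402, 0.087, 1.371, -0, 1.684, -0.103], TCP at [0.148, -0.53, 0.225] pointing down, gripper open.
Joint ranges: [-3.1, 3.1], [-0.76, 2.03], [0.27, 2.55], [-1.08, 4.22], [0.17, 2.65], [-2.57, 2.57]. Speed limits (rad/s): [2.79, 2.79, 3.14, 3.14, 3.14, 3.14].

## Interface

Orientations are given as a rotation vector (axis times angle).
In Python, from station import r, viewer gives the robot as it stands. The module is installed in compiled form; this text tells all that it offers.
- The arm moves only by the tool carry_out, never from a script. Its argument "moves" is a list that holds one entry, the list of rows, each a list of 7 numbers: the shift along the world's x, y, z normalised to -1 to 1, where 1 is 150 mm, then the turn, a rotation vector about the world's x, y, z normalised to -1 to 1, where 1 is 2 pi rad, then the closure in counts, from 0 (fully open) to 255 (shut). In form: [[[dx, dy, dz, rx, ry, rz, fingers], ...]]. A call has exactly 10 rows; each row is the pose to reach, as a shift and turn from the pose commanded when the call began, turning the shorter way round; what a row does not reach only later rows make up. A row lasts 1/12 s, in which the tool goes at most 41.7 mm and 7.16 degrees, less where a joint would pass 70% of its speed; a pose out of reach is approached as far as the arm can. A call with a number of a shift or a turn outside -1 to 1 is refused whole. A call with a gripper value outside its range is refused whole. The fingers move at their own pace and stop on an object; the grip force is fixed at half the most. Time passes only in rows, so rows that repeat a pose let the fingers close, or fill a call up. It gives the time, the measured TCP pose, the force and the opening at its end, in the units of the state.
- r.observe(): the state, without advancing time (a new reading comes with each control period).
- viewer.capture(name): name is "side" or "top" or "wrist"; returns (picture, depth): 384x512x3 uint8, red, green, blue; 384x512 float32, m along the optical axis (not along the pixel's ray), 0 where there is no reading.
- viewer.get_calibration(name): a dict with "vertical_fov" (degrees; the focal length in pixels is half the picture's height over the tangent of half this angle, whatever the lens; pixels are square), "cx", "cy" (the principal point, pixels), "k1" (the pictures are not rectified: a ray, as slopes to the right and down, at radius r is drawn at 1 + k1 r^2 times it, then the intrinsics apply), "position" and "orientation" of the camera in the world. Camera axes: x right, y up, looking along -z (the intrinsics and any distortion apply to the point x, -y, -z); pixel columns grow to the right and rows downward; lengths in m; the calibration is good to about 2 mm. A picture is of the moment at which its call begins: read the wrist's pose just before it. get_calibration takes no time and is no camera call; for the wrist camera it gives the pose at the moment of the call.
- r.finish_job(): hands the job in, once; it reports no verdict.
The state is a dict: "time_s": time; "joint_pos": joint angles; "dq": joint speeds; "joint_torque": joint torques, N m; "tool_pos": TCP position; "tcp_rot": TCP orientation; "contact_force": force on the tool from outside, world axes, zero at the start; "moment": the same for the moment, N m; "finger_gap": opening from 0.0 (shut) to 1.0 (fully open).
Only numpy, scipy, OpenCV 4.12 (cv2) and the standard library are available. Lean on these libraries where they do the work, as an engineer would, in place of code of your own. Each camera call takes 0.05 s, during which the arm holds its last target.

## Working session

There is one attempt and no reset: what is moved stays moved. The work goes in short steps, Python scripts to look and compute and a tool call to move; the robot and the scene stay as the last step left them, time stands still between calls to the robot, and variables do not carry over. Pictures are saved under pics/ and viewed, and the job is handed in when it is done.

Besides the shell and the picture viewer there is one more tool, called after ">>>" as name(argument=value, ...) on one line, values as JSON. carry_out: Moves the arm, as the interface text tells. Scaled input: -1 to 1 covers 150 mm each way for a shift and 2 pi rad each way for a turn. Its arguments: {"type":"object","properties":{"moves":{"type":"array","items":{"type":"array","items":{"type":"array","items":{"type":"number"}}}}},"required":["moves"]}

```bash
mkdir -p pics
cat > h.py <<'E'
import numpy as np, cv2
from scipy.spatial.transform import Rotation as R
from station import r, viewer
def cal(n):
    c=viewer.get_calibration(n); return c
def Rot(c):
    o=np.array(c['orientation'],float)
    if o.shape==(3,3): return o
    if o.size==3: return R.from_rotvec(o).as_matrix()
    return o
def ray(c,u,v):
    f=192/np.tan(np.radians(c['vertical_fov']/2))
    K=np.array([[f,0,c['cx']],[0,f,c['cy']],[0,0,1.]])
    p=cv2.undistortPoints(np.array([[[u,v]]],float),K,np.array([c['k1'],0,0,0.]))[0,0]
    d=Rot(c)@np.array([p[0],-p[1],-1.]); return np.array(c['position']),d
def onplane(c,u,v,z):
    o,d=ray(c,u,v); return o+d*(z-o[2])/d[2]
def bydepth(c,u,v,dep):
    o,d=ray(c,u,v); return o+d*dep
E
python3 - <<'E'
from h import *
print(r.observe())
for n in ("side","top","wrist"):
    c=cal(n);print(n,c)
    p,d=viewer.capture(n); np.savez(f'pics/{n}0.npz',p=p,d=d); cv2.imwrite(f'pics/{n}0.png',p[:,:,::-1])
E
```

```text
{'time_s': 0.0, 'joint_pos': array([-1.40207374e+00,  8.79115384e-02,  1.37226140e+00,  1.24780771e-07,
        1.68359168e+00, -1.03084190e-01]), 'dq': array([ 6.02541956e-05, -7.92767180e-04,  6.63152205e-04, -1.75429557e-03,
       -1.38402107e-03, -9.38410264e-04]), 'joint_torque': array([ 7.20143544e-04, -3.40172017e+01, -3.02424502e+01,  7.18758255e-02,
        3.28855834e-02, -1.52625985e-04]), 'tool_pos': array([ 0.14757697, -0.52929757,  0.22332427]), 'tcp_rot': array([-3.11047431e+00, -4.25345925e-01,  1.11677716e-04]), 'contact_force': array([0.11437062, 0.94311963, 0.42065086]), 'moment': array([-0.04653527,  0.03067367,  0.01100683]), 'finger_gap': 1.0002138694318605}
side {'vertical_fov': 53.836324845968655, 'cx': 260.1670089549314, 'cy': 189.51237006976154, 'k1': -0.08733781784365133, 'position': array([0.44607435, 0.44023104, 0.74646125]), 'orientation': array([ 0.06077497, -1.01921309, -2.79519492])}
top {'vertical_fov': 52.697306612037494, 'cx': 256.7541794240745, 'cy': 193.34509261764836, 'k1': -0.07268930600600057, 'position': array([ 0.42968131, -0.08462627,  1.08709094]), 'orientation': array([ 0.1017565 , -0.05610724, -1.55380508])}
wrist {'vertical_fov': 69.60422862413105, 'cx': 253.9142882441067, 'cy': 188.26847172306182, 'k1': -0.06609640273952047, 'position': array([ 0.21520513, -0.51068672,  0.38140084]), 'orientation': array([-0.20656338,  0.15749723, -1.29208485])}
```

View pics/top0.png

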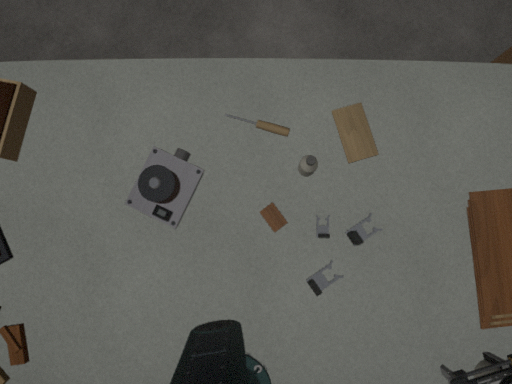

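View pics/side0.png

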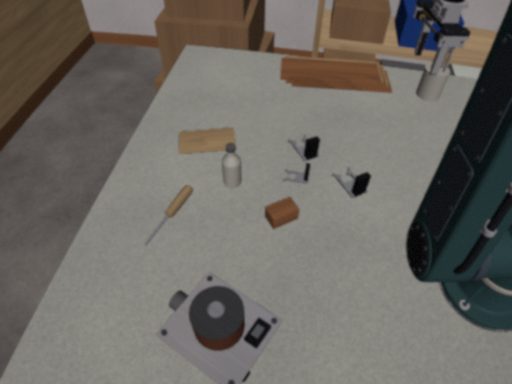

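View pics/wrist0.png

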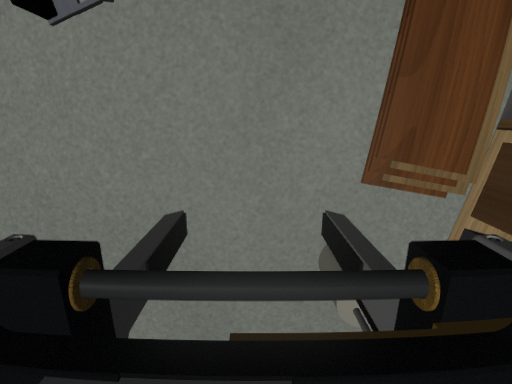

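Three clip-like things appear in the top picture: A at (323,227), B at (362,230) and C at (322,278). A looks smallest. I'll enlarge and measure all three.

Run:
```python
from h import *
z=np.load('pics/top0.npz');p=z['p'];d=z['d'];c=cal('top')
cv2.imwrite('pics/crop1.png',cv2.resize(p[195:305,290:400,::-1],None,fx=5,fy=5,interpolation=cv2.INTER_CUBIC))
cv2.imwrite('pics/crop2.png',cv2.resize(p[135:235,115:215,::-1],None,fx=5,fy=5,interpolation=cv2.INTER_CUBIC))
g=cv2.cvtColor(p,cv2.COLOR_RGB2GRAY)
hs=cv2.cvtColor(p,cv2.COLOR_RGB2HSV)
print(hs[260,360],hs[227,323],hs[236,324],g[227,310:340],g[210:245,323])
# depth-based height map
def hmap(c,d):
    H=np.zeros(d.shape+(3,))
    f=192/np.tan(np.radians(c['vertical_fov']/2))
    K=np.array([[f,0,c['cx']],[0,f,c['cy']],[0,0,1.]])
    vv,uu=np.mgrid[0:384,0:512]
    q=cv2.undistortPoints(np.stack([uu,vv],-1).reshape(-1,1,2).astype(float),K,np.array([c['k1'],0,0,0.]))[:,0]
    D=np.c_[q[:,0],-q[:,1],-np.ones(len(q))]*d.reshape(-1,1)
    return (D@Rot(c).T+c['position']).reshape(384,512,3)
P=hmap(c,d)
m=((P[:,:,2]>0.025)&(P[:,:,2]<.3)).astype(np.uint8)
n,l,s,ce=cv2.connectedComponentsWithStats(m)
for i in range(1,n):
    if s[i,4]>8:
        q=P[l==i]; print(s[i],ce[i].round(1),np.median(q,0).round(4),q[:,2].max().round(3))
for (u,v) in [(323,218),(362,230),(322,278)]:
    pass
```

```text
[ 54  12 107] [110  16  93] [ 0 18 42] [108 105 107 109 109 106  91  89  90  93  89  90  89  89  91  90  92  87
  96 103 103 107 109 107 106 108 107 109 106 103] [104 100 102 107 106 106 101 106 103 106 106 110 107 107  99  86  92  89
  90  90  93  90  83  68  36  32  40  58  93 106 108 107 109 108 108]
[   0   78   33   82 1822] [ 11.8 114.1] [0.7569 0.6494 0.0756] 0.095
[256 121   8   5  16] [259.6 123. ] [ 0.7352 -0.0585  0.0264] 0.03
[265 123  24  11  78] [276.7 127.8] [ 0.7213 -0.105   0.0269] 0.03
[ 124  146   80   83 3840] [164.5 186. ] [0.5455 0.1883 0.0428] 0.14
[298 155  20  21 313] [307.6 164.9] [ 0.6052 -0.1849  0.0896] 0.134
[ 469  188   43  130 4407] [493.6 248.1] [ 0.4004 -0.7053  0.0298] 0.038
[259 203  28  30 434] [272.9 217. ] [ 0.4717 -0.098   0.0407] 0.047
[348 231  16  15 141] [355.6 237.8] [ 0.4191 -0.3151  0.0671] 0.072
[319 234  11   4  44] [324.  235.5] [ 0.4242 -0.2344  0.0483] 0.052
[  0 243   3   6  10] [  1.2 245.1] [0.3775 0.6781 0.026 ] 0.029
[  0 249   5   9  20] [  1.6 252.9] [0.355  0.6749 0.0261] 0.033
[308 279  14  17 114] [314.7 287.1] [ 0.2914 -0.2086  0.0683] 0.074
[ 184  320   73   64 1192] [219.6 337.4] [0.2099 0.0188 0.2082] 0.3
[  0 325  25  40 609] [ 13.  343.2] [0.1097 0.621  0.0298] 0.047
[481 352  24  16 186] [490.9 358.7] [ 0.165  -0.5736  0.2311] 0.276
[440 364  13  15  82] [444.4 370.3] [ 0.1395 -0.4716  0.2294] 0.258
[477 365  31  11  91] [493.1 369.8] [ 0.0826 -0.6618  0.0705] 0.298
[  0 374   5  10  29] [  1.3 379. ] [2.000e-04 6.588e-01 2.730e-02] 0.03
```

View pics/crop1.png

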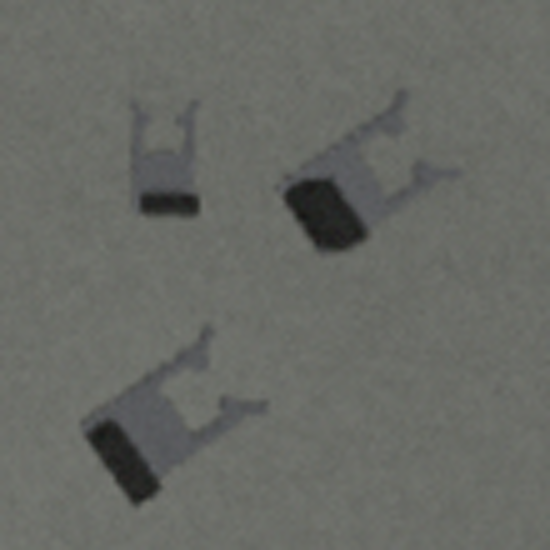

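View pics/crop2.png

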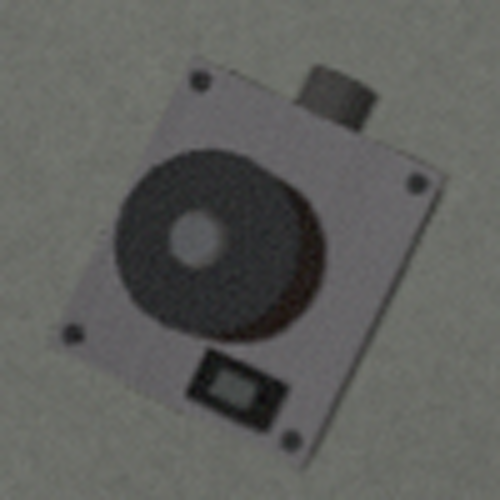

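The crop confirms A at (323,227). It's clearly smallest, and its grip top is at about 48–50 mm against about 70 mm for B and C. Next I'll work out its pose and triangulate the spindle.

```bash
cat >> h.py <<'E'
def hmap(c,d):
    f=192/np.tan(np.radians(c['vertical_fov']/2))
    K=np.array([[f,0,c['cx']],[0,f,c['cy']],[0,0,1.]])
    vv,uu=np.mgrid[0:384,0:512]
    q=cv2.undistortPoints(np.stack([uu,vv],-1).reshape(-1,1,2).astype(float),K,np.array([c['k1'],0,0,0.]))[:,0]
    D=np.c_[q[:,0],-q[:,1],-np.ones(len(q))]*d.reshape(-1,1)
    return (D@Rot(c).T+c['position']).reshape(384,512,3)
E
python3 - <<'E'
from h import *
z=np.load('pics/top0.npz');p=z['p'];d=z['d'];c=cal('top')
P=hmap(c,d)
g=cv2.cvtColor(p,cv2.COLOR_RGB2GRAY)
roi=np.zeros_like(g);roi[228:246,312:336]=1
m=((g<60)&(roi>0)).astype(np.uint8)
v,u=np.nonzero(m);print('grip',len(u),u.mean(),v.mean(),onplane(c,u.mean(),v.mean(),.046))
for (u,v) in [(317.,215.5),(329.,215.5),(317.5,235),(328.5,235)]: print(onplane(c,u,v,.006))
q=P[(P[:,:,2]>.1)&(P[:,:,2]<.2)&(P[:,:,1]>0.1)&(P[:,:,1]<.35)];print('drum pts',len(q),q.mean(0))
print(np.histogram(q[:,2],bins=np.arange(.1,.16,.003)))
cap=P[178:188,149:159].reshape(-1,3);print(np.median(cap,0),P[183,154])
s=np.load('pics/side0.npz');sp=s['p']
cv2.imwrite('pics/crop3.png',cv2.resize(sp[265:384,150:290,::-1],None,fx=5,fy=5,interpolation=cv2.INTER_CUBIC))
cs=cal('side');Q=hmap(cs,s['d'])
q=Q[(Q[:,:,2]>.1)&(Q[:,:,2]<.2)&(Q[:,:,1]>0.1)&(Q[:,:,1]<.35)];print('drum pts',len(q),q.mean(0))
print(np.histogram(q[:,2],bins=np.arange(.1,.16,.003)))
for zz in (.127,.132,.137,.142,.147): print(onplane(c,115+195/5,135+240/5,zz))
E
```

```text
grip 43 323.4418604651163 235.3953488372093 [ 0.42450613 -0.2331377   0.046     ]
[ 0.47914042 -0.22084339  0.006     ]
[ 0.47961411 -0.25420917  0.006     ]
[ 0.42515971 -0.2223951   0.006     ]
[ 0.4255969  -0.25284509  0.006     ]
drum pts 1157 [0.5495622  0.1999068  0.11879384]
(array([ 14,  10,  13,  11,  62, 486, 420,  27,   2,   7,  34,  51,  19,
         1,   0,   0,   0,   0,   0]), array([0.1  , 0.103, 0.106, 0.109, 0.112, 0.115, 0.118, 0.121, 0.124,
       0.127, 0.13 , 0.133, 0.136, 0.139, 0.142, 0.145, 0.148, 0.151,
       0.154, 0.157]))
[0.54955411 0.20349902 0.13439238] [0.5480163  0.20182246 0.13629307]
drum pts 2530 [0.5501648  0.20579953 0.11924657]
(array([  33,   27,   33,   26,   38,  798, 1299,   19,    3,   16,   58,
        151,   29,    0,    0,    0,    0,    0,    0]), array([0.1  , 0.103, 0.106, 0.109, 0.112, 0.115, 0.118, 0.121, 0.124,
       0.127, 0.13 , 0.133, 0.136, 0.139, 0.142, 0.145, 0.148, 0.151,
       0.154, 0.157]))
[0.54917291 0.20462221 0.127     ]
[0.54855061 0.20311585 0.132     ]
[0.54792832 0.20160949 0.137     ]
[0.54730603 0.20010313 0.142     ]
[0.54668373 0.19859677 0.147     ]
```

View pics/crop3.png

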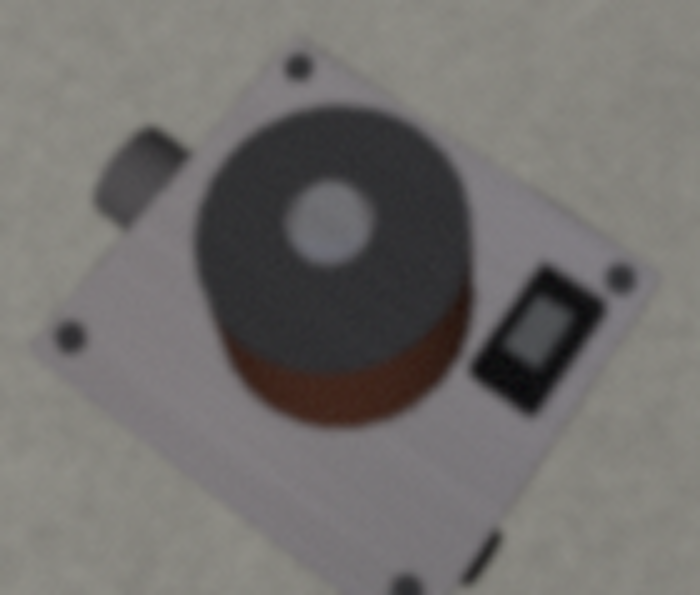

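>>> carry_out(moves=[[[0.96,0.96,0,0,0,-0.0433,0],[0.96,0.96,0,0,0,-0.0433,0],[0.96,0.96,0,0,0,-0.0433,0],[0.96,0.96,0,0,0,-0.0433,0],[0.96,0.96,0,0,0,-0.0433,0],[0.96,0.96,0,0,0,-0.0433,0],[0.96,0.96,0,0,0,-0.0433,0],[0.96,0.96,0,0,0,-0.0433,0],[0.96,0.96,0,0,0,-0.0433,0],[0.96,0.96,0,0,0,-0.0433,0]]])

```text
time_s: 0.98
tool_pos: [0.2907, -0.3868, 0.2242]
tcp_rot: [-3.141, 0.004, 0.001]
contact_force: [-0.0, -0.6, 0.7]
finger_gap: 1.001
```

>>> carry_out(moves=[[[0.8,0.98,-0.3,0,0,0,0],[0.8,0.98,-0.3,0,0,0,0],[0.8,0.98,-0.3,0,0,0,0],[0.8,0.98,-0.3,0,0,0,0],[0.8,0.98,-0.3,0,0,0,0],[0.8,0.98,-0.3,0,0,0,0],[0.8,0.98,-0.3,0,0,0,0],[0.8,0.98,-0.3,0,0,0,0],[0.8,0.98,-0.3,0,0,0,0],[0.8,0.98,-0.3,0,0,0,0]]])

```text
time_s: 1.82
tool_pos: [0.4111, -0.2403, 0.18]
tcp_rot: [3.141, -0.005, 0.001]
contact_force: [-0.3, 0.3, 0.5]
finger_gap: 1.0
```

Run:
```python
from h import *
o=r.observe();print(o['time_s'],o['tool_pos'],o['tcp_rot'],o['contact_force'])
c=cal('wrist');print(c)
p,d=viewer.capture('wrist'); np.savez('pics/w1.npz',p=p,d=d,pos=c['position'],ori=c['orientation']); cv2.imwrite('pics/w1.png',p[:,:,::-1])
```

```text
1.8167 [ 0.41110021 -0.24033409  0.17997617] [ 3.14072319e+00 -4.71667740e-03  7.93636130e-04] [-0.2987713   0.29004887  0.49904157]
{'vertical_fov': 69.60422862413105, 'cx': 253.9142882441067, 'cy': 188.26847172306182, 'k1': -0.06609640273952047, 'position': array([ 0.48112041, -0.2399638 ,  0.33797161]), 'orientation': array([-0.19112369,  0.18778307, -1.56565382])}
```

View pics/w1.png

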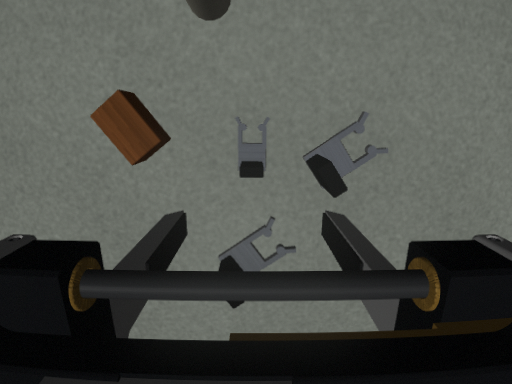

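The wrist view shows A at (252,147) with its black grip at (252,169). B is at (340,155), C at (250,260) and the offcut at (130,127). Next I'll measure A.

Run:
```python
from h import *
z=np.load('pics/w1.npz');p=z['p'];d=z['d'];c=cal('wrist')
cv2.imwrite('pics/w1c.png',cv2.resize(p[105:190,210:300,::-1],None,fx=6,fy=6,interpolation=cv2.INTER_CUBIC))
P=hmap(c,d)
sub=P[105:190,225:282].reshape(-1,3)
top=sub[sub[:,2]>.040];print('griptop',len(top),top.mean(0),top.min(0),top.max(0))
g=cv2.cvtColor(p,cv2.COLOR_RGB2GRAY)
print(g[170,235:270]);print(g[110:185,252]);print(g[152,230:275]);print(g[135,230:275]); print(g[122,230:275]); print(g[157:180,245])
```

```text
griptop 298 [ 0.43041826 -0.23687002  0.06008777] [ 0.42151908 -0.24907889  0.04002711] [ 0.48116476 -0.22421548  0.33793331]
[110 111 100  97  69  33  30  29  31  28  31  30  30  30  31  31  30  30
  31  30  30  31  30  32  29  31  31  30  55  82  92 105 111 109 109]
[105 104 106 107 110 113 115 113 111 109 109 109 107 106 108 109 109 109
 108 109 110 110 109 110 114 111 110 109 107 108 109 110 106  67  84  87
  87  89  88  88  88  88  85  86  88  88  88  88  86  85  81  45  27  26
  27  26  29  28  31  31  30  30  31  29  29  29  33  61 109 108 111 109
 109 108 109]
[108 107 107 108 107 108 108 107  93  86  87  86  86  85  85  84  85  85
  86  85  86  87  85  86  83  85  84  83  85  84  84  83  84  84  84  75
  92 107 110 112 114 115 112 111 110]
[112 116 113 108 108 108 109 105  94  88  87  81  93 108 110 110 110 109
 111 109 111 112 111 111 112 111 109 109 108 107 106 101  90  88  87  87
  98 107 108 107 104 104 105 106 108]
[108 106 104 106 108 110 112  98  88  89  76  90 107 106 106 105 107 104
 104 105 105 105 107 110 109 107 106 105 103 104 106 109 112 100  87  88
  88 100 109 113 115 117 118 114 112]
[ 89  85  85  79  45  26  27  27  25  26  31  30  30  31  31  30  30  31
  30  33  61 109 109]
```

View pics/w1c.png

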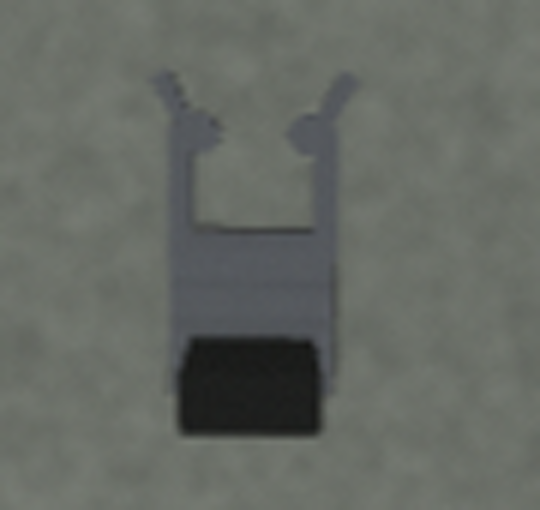

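Run:
```python
from h import *
c=cal('wrist')
print('griptop front',onplane(c,251.5,166.5,.048),'back',onplane(c,251.5,176.8,.048))
for u in (239,263.2): print('gripside',onplane(c,u,170,.048))
print('plate front edge (x=-10)',onplane(c,251.5,143,.006))
for u in (238,265.5): print('plate side',onplane(c,u,152,.006))
for u in (238,266): print('arm',onplane(c,u,135,.006))
for u in (237.,267.7): print('tip',onplane(c,u,122,.006))
z=np.load('pics/w1.npz');P=hmap(c,z['d'])
q=P[167:176,243:261].reshape(-1,3);print(np.median(q,0))
q=P[146:154,243:261].reshape(-1,3);print(np.median(q,0))
q=P[100:112,243:261].reshape(-1,3);print(np.median(q,0))
```

```text
griptop front [ 0.43362782 -0.23779394  0.048     ] back [ 0.42248648 -0.23774165  0.048     ]
gripside [ 0.42990819 -0.22447659  0.048     ]
gripside [ 0.42982622 -0.25022545  0.048     ]
plate front edge (x=-10) [ 0.45506488 -0.23763504  0.006     ]
plate side [ 0.44439657 -0.22138306  0.006     ]
plate side [ 0.44429514 -0.25438998  0.006     ]
arm [ 0.46453694 -0.22168935  0.006     ]
arm [ 0.46443849 -0.25485244  0.006     ]
tip [ 0.47961452 -0.22073885  0.006     ]
tip [ 0.47951142 -0.25674913  0.006     ]
[ 0.42839704 -0.23775772  0.04571757]
[ 0.44711331 -0.2375921   0.00372784]
[ 0.49872736 -0.23778169 -0.00235785]
```

>>> carry_out(moves=[[[0.113,0.019,0,0,0,0,92],[0.113,0.019,-0.2,0,0,0,92],[0.113,0.019,-0.4,0,0,0,92],[0.113,0.019,-0.55,0,0,0,92],[0.113,0.019,-0.7,0,0,0,92],[0.113,0.019,-0.82,0,0,0,92],[0.113,0.019,-0.92,0,0,0,92],[0.113,0.019,-0.98,0,0,0,92],[0.113,0.019,-0.98,0,0,0,92],[0.113,0.019,-0.98,0,0,0,92]]])

```text
time_s: 2.7
tool_pos: [0.4285, -0.2365, 0.0327]
tcp_rot: [3.142, -0.002, -0.0]
contact_force: [0.4, -0.2, 0.5]
finger_gap: 0.641
```

Run:
```python
from h import *
o=r.observe();print(o['time_s'],o['tool_pos'],o['tcp_rot'],o['contact_force'],o['finger_gap'])
p,d=viewer.capture('wrist'); cv2.imwrite('pics/w2.png',p[:,:,::-1])
p,d=viewer.capture('side'); cv2.imwrite('pics/s2.png',cv2.resize(p[110:220,240:400,::-1],None,fx=5,fy=5))
```

```text
2.7 [ 0.42845536 -0.23645174  0.03268242] [ 3.14156130e+00 -1.85470134e-03 -2.00038415e-04] [ 0.44356424 -0.19642504  0.49100932] 0.6407391888954131
```

View pics/w2.png

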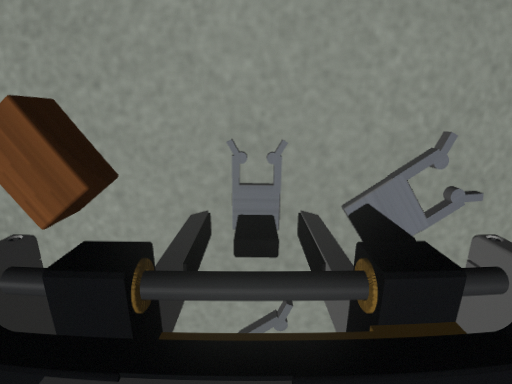

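View pics/s2.png

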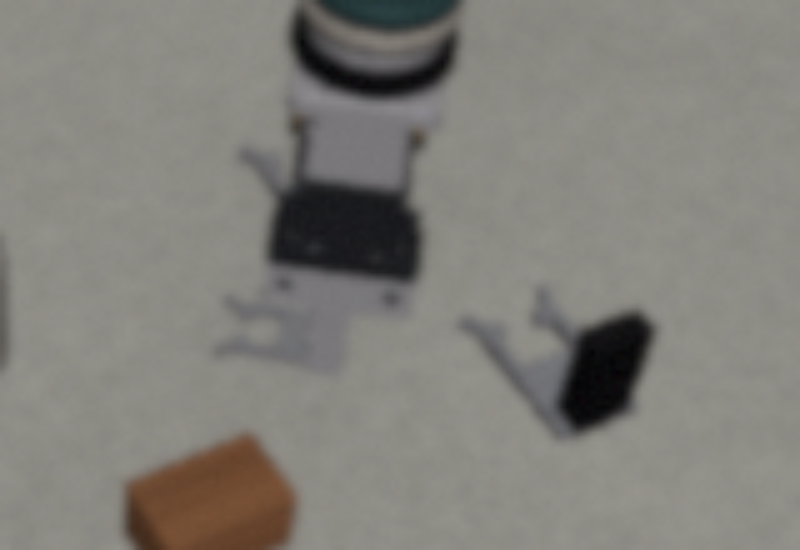

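The grip sits centred between the fingers at (256,235), so I'll close.

>>> carry_out(moves=[[[0,0,0,0,0,0,255],[0,0,0,0,0,0,255],[0,0,0,0,0,0,255],[0,0,0,0,0,0,255],[0,0,0,0,0,0,255],[0,0,0,0,0,0,255],[0,0,0,0,0,0,255],[0,0,0,0,0,0,255],[0,0,0,0,0,0,255],[0,0,0,0,0,0,255]]])

```text
time_s: 3.63
tool_pos: [0.4287, -0.236, 0.0327]
tcp_rot: [3.141, -0.0, 0.0]
contact_force: [-0.1, -0.1, 1.9]
finger_gap: 0.272
```

>>> carry_out(moves=[[[0,0,0.05,0,0,0,255],[0,0,0.15,0,0,0,255],[0,0,0.3,0,0,0,255],[0,0,0.45,0,0,0,255],[0,0,0.6,0,0,0,255],[0,0,0.75,0,0,0,255],[0,0,0.87,0,0,0,255],[0,0,0.96,0,0,0,255],[0,0,1,0,0,0,255],[0,0,1,0,0,0,255]]])

```text
time_s: 4.47
tool_pos: [0.4293, -0.2364, 0.1844]
tcp_rot: [3.14, -0.0, 0.004]
contact_force: [-0.9, -0.1, -0.2]
finger_gap: 0.274
```

Run:
```python
from h import *
o=r.observe();print(o['time_s'],o['tool_pos'],o['tcp_rot'],o['contact_force'],o['finger_gap'])
c=cal('wrist')
p,d=viewer.capture('wrist'); np.savez('pics/w3.npz',p=p,d=d); cv2.imwrite('pics/w3.png',p[:,:,::-1])
```

```text
4.4667 [ 0.42928814 -0.23641656  0.18436089] [ 3.13955506e+00 -3.73763526e-04  4.38929481e-03] [-0.92623987 -0.10781472 -0.20751725] 0.27364538866448207
```

View pics/w3.png

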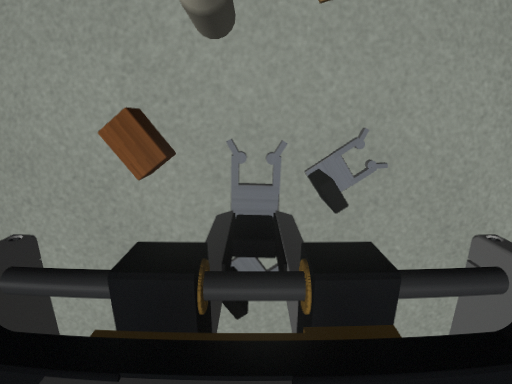

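>>> carry_out(moves=[[[0.01,0.06,0,0,0,0,255],[0.02,0.18,0,0,0,0,255],[0.03,0.32,0,0,0,0,255],[0.04,0.46,0,0,0,0,255],[0.05,0.6,0,0,0,0,255],[0.06,0.73,0,0,0,0,255],[0.07,0.84,0,0,0,0,255],[0.08,0.93,0,0,0,0,255],[0.08,0.975,0,0,0,0,255],[0.08,0.975,0,0,0,0,255]]])

```text
time_s: 5.35
tool_pos: [0.4399, -0.088, 0.1813]
tcp_rot: [-3.14, -0.003, 0.004]
contact_force: [-0.2, 0.6, -1.3]
finger_gap: 0.276
```

>>> carry_out(moves=[[[0.01,0.06,0,0,0,0,255],[0.02,0.18,0,0,0,0,255],[0.03,0.32,0,0,0,0,255],[0.04,0.46,0,0,0,0,255],[0.05,0.6,0,0,0,0,255],[0.06,0.73,0,0,0,0,255],[0.07,0.84,0,0,0,0,255],[0.08,0.93,0,0,0,0,255],[0.08,0.975,0,0,0,0,255],[0.08,0.975,0,0,0,0,255]]])

```text
time_s: 6.18
tool_pos: [0.4525, 0.0573, 0.1821]
tcp_rot: [-3.141, -0.002, 0.001]
contact_force: [0.2, -0.7, -0.6]
finger_gap: 0.277
```

>>> carry_out(moves=[[[0.01,0.06,0,0,0,0,255],[0.02,0.18,0,0,0,0,255],[0.03,0.32,0,0,0,0,255],[0.04,0.46,0,0,0,0,255],[0.05,0.6,0,0,0,0,255],[0.06,0.73,0,0,0,0,255],[0.07,0.84,0,0,0,0,255],[0.08,0.93,0,0,0,0,255],[0.08,0.975,0,0,0,0,255],[0.08,0.975,0,0,0,0,255]]])

```text
time_s: 7.02
tool_pos: [0.4646, 0.2034, 0.1822]
tcp_rot: [3.142, 0.001, -0.001]
contact_force: [-0.1, 0.5, -0.9]
finger_gap: 0.275
```

Run:
```python
from h import *
o=r.observe();print(o['time_s'],o['tool_pos'],o['tcp_rot'],o['contact_force'],o['moment'],o['finger_gap'])
c=cal('wrist');print(c['position'],c['orientation'])
p,d=viewer.capture('wrist'); np.savez('pics/w4.npz',p=p,d=d); cv2.imwrite('pics/w4.png',p[:,:,::-1])
cv2.imwrite('pics/w4c.png',cv2.resize(p[80:240,170:330,::-1],None,fx=3.7,fy=3.7,interpolation=cv2.INTER_CUBIC))
```

```text
7.0167 [0.46462242 0.20342955 0.18223663] [ 3.14151777e+00  8.69055051e-04 -8.46867614e-04] [-0.12518543  0.4558755  -0.94527512] [-0.03765204  0.00337489  0.02055236] 0.2749576915872362
[0.53483904 0.20393023 0.34017453] [-0.19151195  0.18877726 -1.5619769 ]
```

View pics/w4.png

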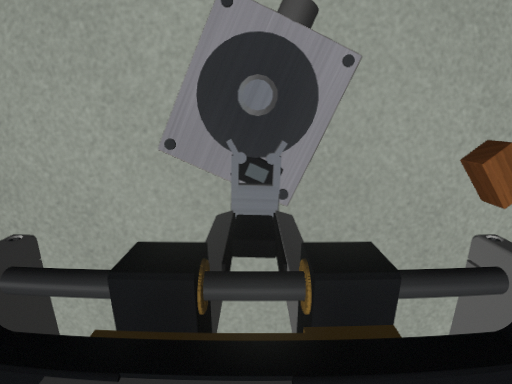

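View pics/w4c.png

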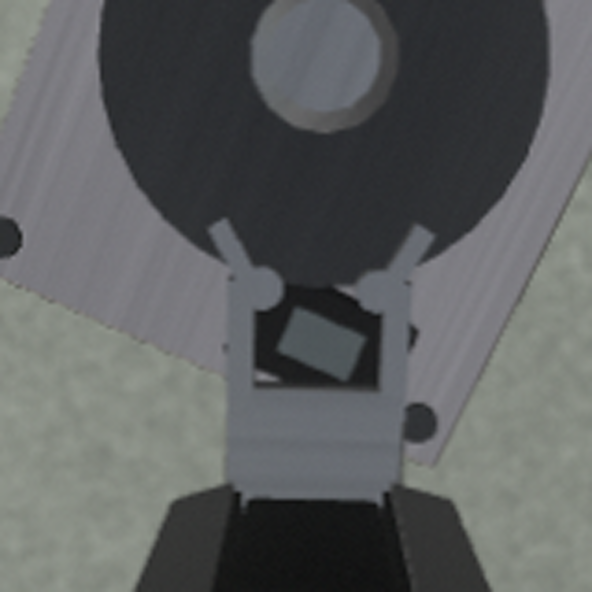

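The wrist view shows the end cap centred near (257,95), the drum around it and the clip tips at about (231,142) and (284,144). I'll fit these.

Run:
```python
from h import *
z=np.load('pics/w4.npz');p=z['p'];c=cal('wrist');P=hmap(c,z['d'])
g=cv2.cvtColor(p,cv2.COLOR_RGB2GRAY)
cap=P[88:102,250:264].reshape(-1,3);dr=P[110:128,240:275].reshape(-1,3)
bl=P[200:230,60:120].reshape(-1,3)
print('cap',np.median(cap,0),'drum',np.median(dr,0),'bench',np.median(bl,0))
# drum dark mask
m=((g<62)).astype(np.uint8);m[150:]=0
n,l,s,ce=cv2.connectedComponentsWithStats(m);i=l[120,257];print(s[i])
pts=np.argwhere(cv2.morphologyEx((l==i).astype(np.uint8),cv2.MORPH_GRADIENT,np.ones((3,3)))>0)
cs,_=cv2.findContours((l==i).astype(np.uint8),cv2.RETR_CCOMP,cv2.CHAIN_APPROX_NONE)
from scipy.optimize import least_squares
def fit(X):
    f=least_squares(lambda q:np.hypot(X[:,0]-q[0],X[:,1]-q[1])-q[2],[*X.mean(0),.03],loss='soft_l1',f_scale=.001);return f.x,np.abs(f.fun).mean()
for k in cs:
    if len(k)<40: continue
    k=k[:,0];outer=len(k)>200
    k=k[k[:,1]<135] if outer else k
    for zz in ((.115,.118,.121) if outer else (.131,.135,.139)):
        X=np.array([onplane(c,u,v,zz)[:2] for u,v in k]);print(outer,zz,len(k),fit(X))
# clip edges at clip top z
zt=o=0.1822-.0327+.006
for row in (150,160,190,200): print(row,g[row,222:295].tolist())
```

```text
cap [0.55316184 0.20081338 0.13135987] drum [0.53585403 0.20019119 0.11457782] bench [ 0.41430338  0.42308928 -0.00272465]
[  197    32   121   118 10146]
True 0.115 254 (array([0.55322658, 0.20015615, 0.04695776]), np.float64(0.00017820253308778968))
True 0.118 254 (array([0.55298137, 0.20019634, 0.04633224]), np.float64(0.00017583093141693037))
True 0.121 254 (array([0.55273616, 0.20023653, 0.04570671]), np.float64(0.00017345925568023436))
False 0.131 119 (array([0.55290454, 0.2004865 , 0.01484021]), np.float64(0.00019504429456586208))
False 0.135 119 (array([0.55255873, 0.2005379 , 0.01455647]), np.float64(0.00019131487484954105))
False 0.139 119 (array([0.55221292, 0.2005893 , 0.01427274]), np.float64(0.00018758546882767898))
150 [121, 121, 123, 121, 122, 122, 113, 90, 77, 95, 106, 108, 109, 106, 108, 79, 49, 48, 47, 47, 47, 48, 48, 49, 48, 48, 48, 49, 49, 50, 48, 47, 47, 47, 45, 46, 46, 47, 46, 47, 46, 47, 47, 47, 48, 47, 47, 47, 47, 46, 46, 47, 51, 65, 90, 104, 108, 107, 108, 107, 104, 80, 64, 81, 116, 127, 128, 126, 126, 123, 125, 126, 126]
160 [123, 122, 122, 122, 122, 124, 1
[... 342 characters left out ...]
137, 140, 143, 139, 121, 109, 110, 109, 108, 107, 107, 108, 107, 108, 107, 108, 107, 107, 107, 108, 107, 106, 107, 107, 106, 107, 105, 105, 105, 107, 105, 106, 106, 106, 108, 106, 106, 106, 106, 106, 105, 107, 106, 107, 106, 105, 106, 106, 107, 107, 108, 109, 81, 49, 49, 51, 52, 53, 46, 75, 117, 126, 124, 122, 124, 123, 125, 113]
200 [139, 139, 138, 137, 136, 135, 132, 131, 125, 111, 106, 105, 106, 106, 106, 106, 106, 106, 105, 106, 106, 104, 106, 105, 105, 105, 103, 103, 104, 103, 104, 104, 103, 103, 104, 103, 103, 104, 105, 104, 104, 102, 103, 102, 102, 103, 103, 102, 102, 102, 102, 103, 103, 103, 104, 103, 87, 106, 125, 128, 129, 127, 123, 123, 124, 123, 124, 111, 117, 134, 136, 136, 136]
```

Run:
```python
from h import *
c=cal('wrist');zt=.1822-.0327+.006
for u,v in ((231.3,160),(280.7,160),(231.2,190),(279.2,190),(231,200),(278.3,200),(229,139.5),(286,140.5)): print(u,v,onplane(c,u,v,zt))
z=np.load('pics/w4.npz');p=z['p'];g=cv2.cvtColor(p,cv2.COLOR_RGB2GRAY)
print(g[170:225,257].tolist())
print('front edge',onplane(c,256,185,zt))
# top/side spindle est
t=cal('top');s=cal('side')
print(onplane(t,154,183,.134),onplane(s,216,309.4,.134))
```

```text
231.3 160 [0.50877757 0.21794388 0.1555    ]
280.7 160 [0.50877104 0.18471455 0.1555    ]
231.2 190 [0.48796695 0.2184104  0.1555    ]
279.2 190 [0.48794809 0.18527885 0.1555    ]
231 200 [0.48078282 0.2186931  0.1555    ]
278.3 200 [0.48076067 0.18574652 0.1555    ]
229 139.5 [0.52243001 0.21921936 0.1555    ]
286 140.5 [0.52178009 0.1814775  0.1555    ]
[85, 84, 85, 85, 84, 85, 85, 85, 86, 81, 54, 29, 30, 35, 53, 85, 102, 104, 103, 106, 105, 107, 108, 109, 108, 107, 108, 110, 108, 104, 103, 105, 107, 108, 108, 107, 106, 109, 106, 105, 103, 102, 103, 106, 94, 31, 23, 23, 21, 24, 22, 22, 23, 23, 21]
front edge [0.49150062 0.20130406 0.1555    ]
[0.5483017 0.2025133 0.134    ] [0.55026265 0.20480628 0.134     ]
```

>>> carry_out(moves=[[[0.02,-0.003,0,0,0,0,255],[0.04,-0.007,-0.02,0,0,0,255],[0.06,-0.007,-0.05,0,0,0,255],[0.06,-0.007,-0.08,0,0,0,255],[0.06,-0.007,-0.1,0,0,0,255],[0.06,-0.007,-0.12,0,0,0,255],[0.06,-0.007,-0.14,0,0,0,255],[0.06,-0.007,-0.15,0,0,0,255],[0.06,-0.007,-0.16,0,0,0,255],[0.06,-0.007,-0.16,0,0,0,255]]])

```text
time_s: 7.9
tool_pos: [0.4734, 0.2017, 0.1582]
tcp_rot: [3.141, -0.0, -0.001]
contact_force: [-0.3, 0.5, 0.0]
finger_gap: 0.276
```

Run:
```python
from h import *
o=r.observe();print(o['time_s'],o['tool_pos'],o['tcp_rot'],o['contact_force'],o['moment'],o['finger_gap'])
c=cal('wrist');print(c['position'],c['orientation'])
p,d=viewer.capture('wrist'); np.savez('pics/w5.npz',p=p,d=d); 
cv2.imwrite('pics/w5c.png',cv2.resize(p[80:240,170:330,::-1],None,fx=3.7,fy=3.7,interpolation=cv2.INTER_CUBIC))
```

```text
7.9 [0.47338334 0.20170203 0.15816642] [ 3.14130318e+00 -2.96022206e-04 -8.12360042e-04] [-0.25249869  0.51912279  0.02129721] [ 0.00807871  0.01140194 -0.00924758] 0.27581259353807286
[0.54358937 0.20221125 0.31610779] [-0.19159136  0.18869454 -1.5626393 ]
```

View pics/w5c.png

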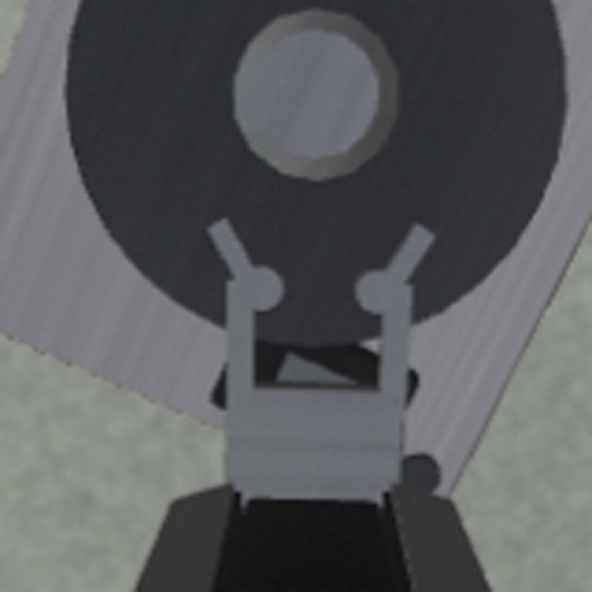

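Aligned and clear of the cap. Now the slow descent, to feel for the drum.

>>> carry_out(moves=[[[0,0,-0.003,0,0,0,255],[0,0,-0.006,0,0,0,255],[0,0,-0.009,0,0,0,255],[0,0,-0.012,0,0,0,255],[0,0,-0.015,0,0,0,255],[0,0,-0.018,0,0,0,255],[0,0,-0.021,0,0,0,255],[0,0,-0.024,0,0,0,255],[0,0,-0.027,0,0,0,255],[0,0,-0.027,0,0,0,255]]])

```text
time_s: 8.78
tool_pos: [0.4736, 0.2017, 0.1544]
tcp_rot: [3.141, -0.0, -0.0]
contact_force: [0.9, -0.3, -0.3]
finger_gap: 0.275
```

>>> carry_out(moves=[[[0,0,-0.001,0,0,0,255],[0,0,-0.002,0,0,0,255],[0,0,-0.003,0,0,0,255],[0,0,-0.004,0,0,0,255],[0,0,-0.005,0,0,0,255],[0,0,-0.006,0,0,0,255],[0,0,-0.007,0,0,0,255],[0,0,-0.008,0,0,0,255],[0,0,-0.009,0,0,0,255],[0,0,-0.01,0,0,0,255]]])

```text
time_s: 9.62
tool_pos: [0.4736, 0.2017, 0.1529]
tcp_rot: [3.142, -0.0, -0.0]
contact_force: [-0.0, -0.1, -1.0]
finger_gap: 0.269
```

>>> carry_out(moves=[[[0,0,-0.001,0,0,0,255],[0,0,-0.002,0,0,0,255],[0,0,-0.003,0,0,0,255],[0,0,-0.004,0,0,0,255],[0,0,-0.005,0,0,0,255],[0,0,-0.006,0,0,0,255],[0,0,-0.007,0,0,0,255],[0,0,-0.008,0,0,0,255],[0,0,-0.009,0,0,0,255],[0,0,-0.01,0,0,0,255]]])

```text
time_s: 10.45
tool_pos: [0.4736, 0.2017, 0.1515]
tcp_rot: [3.141, -0.0, 0.0]
contact_force: [-0.5, 0.3, -0.1]
finger_gap: 0.278
```

>>> carry_out(moves=[[[0,0,-0.001,0,0,0,255],[0,0,-0.002,0,0,0,255],[0,0,-0.003,0,0,0,255],[0,0,-0.004,0,0,0,255],[0,0,-0.005,0,0,0,255],[0,0,-0.006,0,0,0,255],[0,0,-0.007,0,0,0,255],[0,0,-0.008,0,0,0,255],[0,0,-0.008,0,0,0,255],[0,0,-0.008,0,0,0,255]]])

```text
time_s: 11.28
tool_pos: [0.4736, 0.2017, 0.1502]
tcp_rot: [3.142, -0.0, -0.0]
contact_force: [0.8, -0.1, -0.1]
finger_gap: 0.275
```

>>> carry_out(moves=[[[0,0,-0.001,0,0,0,255],[0,0,-0.002,0,0,0,255],[0,0,-0.003,0,0,0,255],[0,0,-0.004,0,0,0,255],[0,0,-0.005,0,0,0,255],[0,0,-0.006,0,0,0,255],[0,0,-0.007,0,0,0,255],[0,0,-0.008,0,0,0,255],[0,0,-0.008,0,0,0,255],[0,0,-0.008,0,0,0,255]]])

```text
time_s: 12.12
tool_pos: [0.4737, 0.2017, 0.1493]
tcp_rot: [-3.142, 0.0, -0.001]
contact_force: [-0.4, 0.4, 0.3]
finger_gap: 0.272
```

>>> carry_out(moves=[[[0,0,-0.001,0,0,0,255],[0,0,-0.001,0,0,0,255],[0,0,-0.002,0,0,0,255],[0,0,-0.002,0,0,0,255],[0,0,-0.003,0,0,0,255],[0,0,-0.003,0,0,0,255],[0,0,-0.004,0,0,0,255],[0,0,-0.004,0,0,0,255],[0,0,-0.005,0,0,0,255],[0,0,-0.005,0,0,0,255]]])

```text
time_s: 12.95
tool_pos: [0.474, 0.2018, 0.149]
tcp_rot: [-3.141, 0.0, -0.002]
contact_force: [-1.4, -0.3, 5.8]
finger_gap: 0.276
```

>>> carry_out(moves=[[[0.005,0,0.001,0,0,0,255],[0.018,0,0.001,0,0,0,255],[0.032,0,0.001,0,0,0,255],[0.046,0,0.001,0,0,0,255],[0.06,0,0.001,0,0,0,255],[0.074,0,0.001,0,0,0,255],[0.088,0,0.001,0,0,0,255],[0.1,0,0.001,0,0,0,255],[0.11,0,0.001,0,0,0,255],[0.11,0,0.001,0,0,0,255]]])

```text
time_s: 13.78
tool_pos: [0.4907, 0.2019, 0.1493]
tcp_rot: [-3.141, 0.0, -0.002]
contact_force: [-0.6, 0.3, 5.4]
finger_gap: 0.273
```

Run:
```python
from h import *
o=r.observe();print(o['time_s'],o['tool_pos'],o['tcp_rot'],o['contact_force'],o['moment'],o['finger_gap'])
p,d=viewer.capture('wrist'); np.savez('pics/w6.npz',p=p,d=d); 
cv2.imwrite('pics/w6c.png',cv2.resize(p[80:240,170:330,::-1],None,fx=3.7,fy=3.7,interpolation=cv2.INTER_CUBIC))
```

```text
13.7833 [0.49074223 0.20192122 0.14925934] [-3.14107375e+00  4.48767986e-04 -2.26779496e-03] [-0.55056635  0.29537834  5.41849938] [0.08146579 0.04059759 0.01380062] 0.27322873843369744
```

View pics/w6c.png

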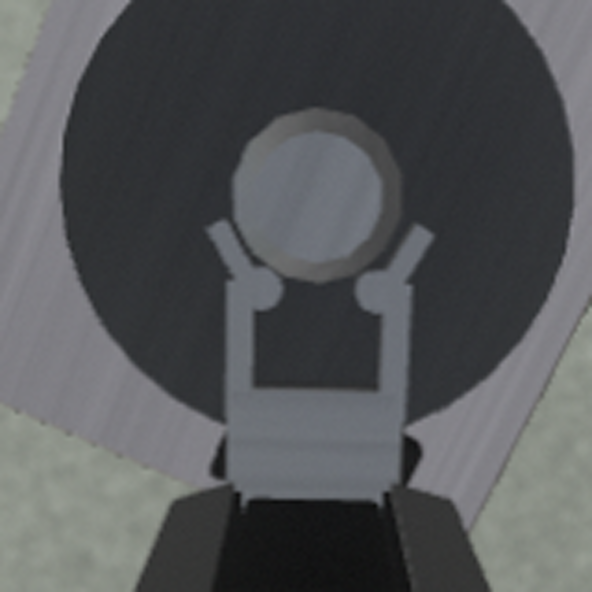

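Tips straddle the cap and the clip is flat on the drum at about 5 N. Pushing on.

>>> carry_out(moves=[[[0.007,0.001,0,0,0,0,255],[0.014,0.003,0,0,0,0,255],[0.021,0.003,0,0,0,0,255],[0.028,0.003,0,0,0,0,255],[0.035,0.003,0,0,0,0,255],[0.042,0.003,0,0,0,0,255],[0.049,0.003,0,0,0,0,255],[0.056,0.003,0,0,0,0,255],[0.063,0.003,0,0,0,0,255],[0.063,0.003,0,0,0,0,255]]])

```text
time_s: 14.67
tool_pos: [0.4994, 0.2024, 0.1493]
tcp_rot: [-3.141, 0.0, 0.0]
contact_force: [-2.7, 0.2, 6.8]
finger_gap: 0.271
```

>>> carry_out(moves=[[[0.004,0,0,0,0,0,255],[0.008,0,0,0,0,0,255],[0.012,0,0,0,0,0,255],[0.016,0,0,0,0,0,255],[0.02,0,0,0,0,0,255],[0.024,0,0,0,0,0,255],[0.028,0,0,0,0,0,255],[0.032,0,0,0,0,0,255],[0.034,0,0,0,0,0,255],[0.034,0,0,0,0,0,255]]])

```text
time_s: 15.5
tool_pos: [0.5011, 0.2023, 0.1494]
tcp_rot: [3.141, 0.001, -0.013]
contact_force: [-11.3, 0.1, 12.5]
finger_gap: 0.275
```

Run:
```python
from h import *
o=r.observe();print(o['time_s'],o['tool_pos'],R.from_rotvec(o['tcp_rot']).as_matrix().round(3).tolist(),o['contact_force'],o['moment'])
p,d=viewer.capture('wrist'); np.savez('pics/w7.npz',p=p,d=d); 
cv2.imwrite('pics/w7c.png',cv2.resize(p[80:240,170:330,::-1],None,fx=3.7,fy=3.7,interpolation=cv2.INTER_CUBIC))
p,d=viewer.capture('side'); cv2.imwrite('pics/s7.png',cv2.resize(p[250:384,150:300,::-1],None,fx=4,fy=4,interpolation=cv2.INTER_CUBIC))
```

```text
15.5 [0.50109816 0.20225938 0.14938321] [[1.0, 0.0, -0.008], [0.0, -1.0, -0.0], [-0.008, 0.0, -1.0]] [-11.28632973   0.08805734  12.53971034] [-0.15413854  2.00364273 -0.0534626 ]
```

View pics/w7c.png

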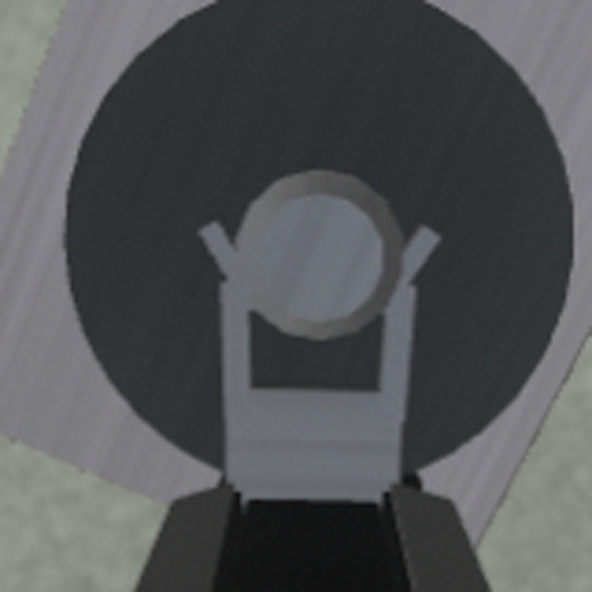

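View pics/s7.png

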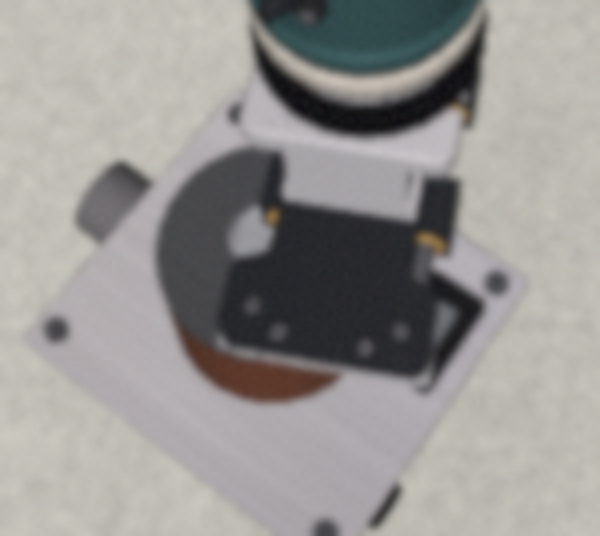

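The arms are springing symmetrically under the cap. I'll ease z up a little and keep pushing slowly.

>>> carry_out(moves=[[[0,0,0.002,0,0,0,255],[0.002,0,0.002,0,0,0,255],[0.004,0,0.002,0,0,0,255],[0.006,0,0.002,0,0,0,255],[0.008,0,0.002,0,0,0,255],[0.01,0,0.002,0,0,0,255],[0.012,0,0.002,0,0,0,255],[0.014,0,0.002,0,0,0,255],[0.014,0,0.002,0,0,0,255],[0.014,0,0.002,0,0,0,255]]])

```text
time_s: 16.43
tool_pos: [0.504, 0.2021, 0.1494]
tcp_rot: [3.141, 0.0, -0.01]
contact_force: [-8.9, -0.2, 10.3]
finger_gap: 0.274
```

>>> carry_out(moves=[[[0.002,0,0.001,0,0,0,255],[0.004,0,0.001,0,0,0,255],[0.006,0,0.001,0,0,0,255],[0.008,0,0.001,0,0,0,255],[0.01,0,0.001,0,0,0,255],[0.012,0,0.001,0,0,0,255],[0.014,0,0.001,0,0,0,255],[0.016,0,0.001,0,0,0,255],[0.016,0,0.001,0,0,0,255],[0.016,0,0.001,0,0,0,255]]])

```text
time_s: 17.27
tool_pos: [0.5085, 0.202, 0.1493]
tcp_rot: [3.141, -0.0, -0.002]
contact_force: [-2.2, -0.7, 6.5]
finger_gap: 0.274
```

>>> carry_out(moves=[[[0.003,0,0,0,0,0,255],[0.006,0,0,0,0,0,255],[0.009,0,0,0,0,0,255],[0.012,0,0,0,0,0,255],[0.015,0,0,0,0,0,255],[0.018,0,0,0,0,0,255],[0.021,0,0,0,0,0,255],[0.024,0,0,0,0,0,255],[0.027,0,0,0,0,0,255],[0.03,0,0,0,0,0,255]]])

```text
time_s: 18.1
tool_pos: [0.5143, 0.202, 0.1494]
tcp_rot: [3.141, -0.001, 0.002]
contact_force: [1.8, -1.8, 5.6]
finger_gap: 0.27
```

>>> carry_out(moves=[[[0.002,0,0,0,0,0,255],[0.004,0,0,0,0,0,255],[0.006,0,0,0,0,0,255],[0.008,0,0,0,0,0,255],[0.01,0,0,0,0,0,255],[0.012,0,0,0,0,0,255],[0.014,0,0,0,0,0,255],[0.016,0,0,0,0,0,255],[0.018,0,0,0,0,0,255],[0.02,0,0,0,0,0,255]]])

```text
time_s: 18.93
tool_pos: [0.5164, 0.202, 0.1493]
tcp_rot: [3.141, -0.001, -0.001]
contact_force: [0.2, -1.6, 6.4]
finger_gap: 0.278
```

Run:
```python
from h import *
o=r.observe();print(o['time_s'],o['tool_pos'],o['contact_force'],o['moment'])
p,d=viewer.capture('wrist'); np.savez('pics/w8.npz',p=p,d=d); 
cv2.imwrite('pics/w8c.png',cv2.resize(p[80:240,170:330,::-1],None,fx=3.7,fy=3.7,interpolation=cv2.INTER_CUBIC))
```

```text
18.9333 [0.51644136 0.20198534 0.14932994] [ 0.20914087 -1.5645932   6.42303317] [-0.32624414  0.06521788 -0.06549392]
```

View pics/w8c.png

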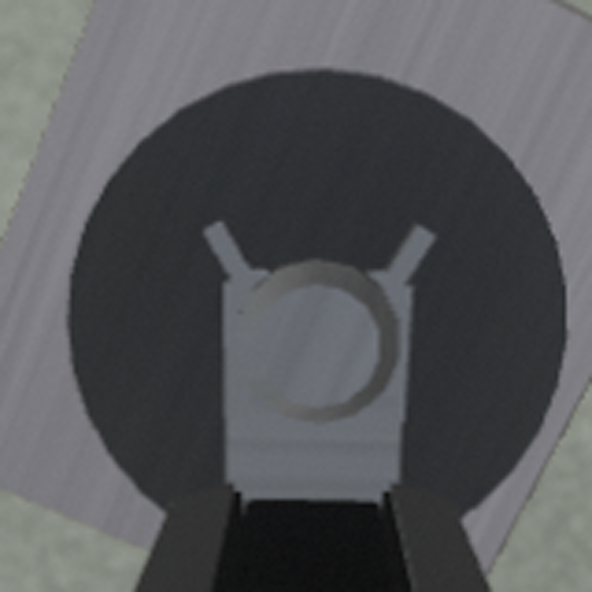

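>>> carry_out(moves=[[[0.002,0,0,0,0,0,255],[0.004,0,0,0,0,0,255],[0.006,0,0,0,0,0,255],[0.008,0,0,0,0,0,255],[0.01,0,0,0,0,0,255],[0.012,0,0,0,0,0,255],[0.014,0,0,0,0,0,255],[0.016,0,0,0,0,0,255],[0.016,0,0,0,0,0,255],[0.016,0,0,0,0,0,255]]])

```text
time_s: 19.82
tool_pos: [0.5169, 0.202, 0.1493]
tcp_rot: [3.141, -0.0, -0.008]
contact_force: [-4.9, -2.9, 9.3]
finger_gap: 0.277
```

>>> carry_out(moves=[[[0,-0.002,0.001,0,0,0,255],[0.001,-0.004,0.001,0,0,0,255],[0.003,-0.005,0.001,0,0,0,255],[0.005,-0.005,0.001,0,0,0,255],[0.007,-0.005,0.001,0,0,0,255],[0.009,-0.005,0.001,0,0,0,255],[0.01,-0.005,0.001,0,0,0,255],[0.01,-0.005,0.001,0,0,0,255],[0.01,-0.005,0.001,0,0,0,255],[0.01,-0.005,0.001,0,0,0,255]]])

```text
time_s: 20.65
tool_pos: [0.5171, 0.2019, 0.1494]
tcp_rot: [-3.141, -0.001, 0.012]
contact_force: [-8.9, -0.5, 9.3]
finger_gap: 0.272
```

Stop reached: TCP x stayed at 0.517 while the push rose to 9 N. I'll unload before releasing.

>>> carry_out(moves=[[[-0.004,0,0.001,0,0,0,255],[-0.008,0,0.001,0,0,0,255],[-0.012,0,0.002,0,0,0,255],[-0.016,0,0.002,0,0,0,255],[-0.02,0,0.003,0,0,0,255],[-0.02,0,0.003,0,0,0,255],[-0.02,0,0.003,0,0,0,255],[-0.02,0,0.003,0,0,0,255],[-0.02,0,0.003,0,0,0,255],[-0.02,0,0.003,0,0,0,255]]])

```text
time_s: 21.48
tool_pos: [0.5168, 0.2018, 0.1493]
tcp_rot: [-3.141, -0.0, 0.003]
contact_force: [-1.7, 0.3, 4.4]
finger_gap: 0.274
```

>>> carry_out(moves=[[[0,0,0,0,0,0,240],[0,0,0,0,0,0,220],[0,0,0,0,0,0,200],[0,0,0,0,0,0,180],[0,0,0,0,0,0,150],[0,0,0,0,0,0,120],[0,0,0,0,0,0,92],[0,0,0,0,0,0,92],[0,0,0,0,0,0,92],[0,0,0,0,0,0,92]]])

```text
time_s: 22.32
tool_pos: [0.5175, 0.2014, 0.1493]
tcp_rot: [3.141, -0.0, -0.0]
contact_force: [0.4, -0.6, -0.3]
finger_gap: 0.633
```

>>> carry_out(moves=[[[0,0,0.03,0,0,0,92],[0,0,0.1,0,0,0,92],[0,0,0.2,0,0,0,92],[0,0,0.3,0,0,0,92],[0,0,0.4,0,0,0,92],[0,0,0.5,0,0,0,92],[0,0,0.5,0,0,0,92],[-0.1,0,0.5,0,0,0,92],[-0.2,0,0.5,0,0,0,92],[-0.2,0,0.5,0,0,0,92]]])

```text
time_s: 23.15
tool_pos: [0.4859, 0.2016, 0.2248]
tcp_rot: [-3.141, -0.001, 0.001]
contact_force: [1.2, 0.0, -1.2]
finger_gap: 0.636
```

Run:
```python
from h import *
o=r.observe();print(o['time_s'],o['tool_pos'],o['contact_force'],o['finger_gap'])
c=cal('wrist')
p,d=viewer.capture('wrist'); np.savez('pics/w9.npz',p=p,d=d); 
cv2.imwrite('pics/w9c.png',cv2.resize(p[50:250,150:350,::-1],None,fx=3,fy=3,interpolation=cv2.INTER_CUBIC))
P=hmap(c,d);q=P[80:260,200:310].reshape(-1,3);q=q[(q[:,2]>.145)&(q[:,2]<.175)];print('grip top',len(q),np.median(q,0) if len(q) else 0)
```

```text
23.15 [0.48589762 0.20156637 0.2248446 ] [ 1.21264102  0.03989388 -1.19256055] 0.6360031159193376
grip top 546 [0.51669419 0.20164    0.1622428 ]
```

View pics/w9c.png

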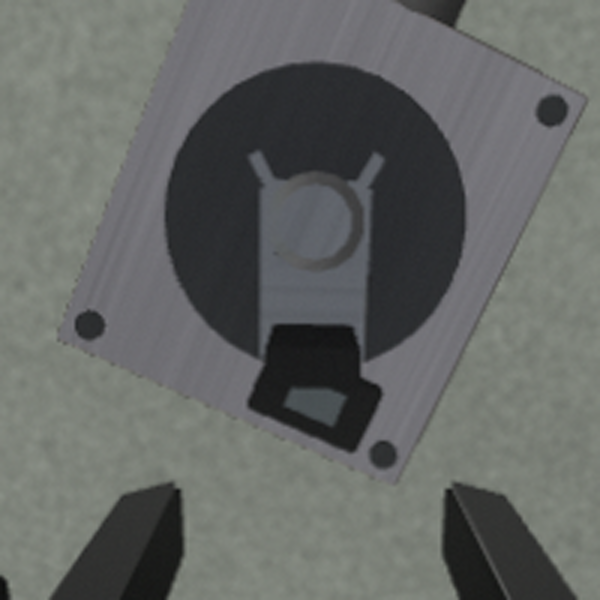

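The clip is released and lies around the spindle under the cap. I'll check its position numerically.

Run:
```python
from h import *
z=np.load('pics/w9.npz');p=z['p'];c=cal('wrist')
f=lambda X,Y,zz:onplane(c,150+X/3,50+Y/3,zz).round(4)
print('cap top',f(312,222,.134))
print('tips outer',f(251,155,.1226),f(381,158,.1226))
print('plate sides',f(259,330,.1226),f(366,330,.1226),'near',f(261,215,.1226),f(372,215,.1226))
P=hmap(c,z['d']);g=cv2.cvtColor(p,cv2.COLOR_RGB2GRAY)
print('grip top front/back edges',f(315,350,.1646))
m=(P[:,:,2]>.155)&(P[:,:,2]<.175)&(P[:,:,0]>.49)&(P[:,:,0]<.54);q=P[m];print(len(q),q.min(0),q.max(0),q.mean(0))
v,u=np.nonzero(m);print(u.min(),u.max(),v.min(),v.max())
dr=P[80:120,215:235].reshape(-1,3);print(np.median(dr,0))
# drum ring circle
from scipy.optimize import least_squares
mm=((g<62)).astype(np.uint8);n,l,s,ce=cv2.connectedComponentsWithStats(mm);i=l[85,255];print(s[i])
k=max(cv2.findContours((l==i).astype(np.uint8),cv2.RETR_EXTERNAL,cv2.CHAIN_APPROX_NONE)[0],key=len)[:,0]
k=k[k[:,1]<155];X=np.array([onplane(c,a,b,.1166)[:2] for a,b in k])
print(least_squares(lambda q:np.hypot(X[:,0]-q[0],X[:,1]-q[1])-q[2],[*X.mean(0),.03],loss='soft_l1',f_scale=.001).x)
```

```text
cap top [0.5541 0.2015 0.134 ]
tips outer [0.5738 0.2199 0.1226] [0.573  0.1807 0.1226]
plate sides [0.5206 0.2182 0.1226] [0.5206 0.1844 0.1226] near [0.5561 0.2171 0.1226] [0.5561 0.1831 0.1226]
grip top front/back edges [0.5211 0.2008 0.1646]
488 [0.5101985  0.18923438 0.15540285] [0.52268128 0.21467004 0.1642156 ] [0.51692026 0.20191713 0.16205298]
238 269 163 179
[0.576005   0.22911639 0.11427808]
[ 205   71  100   99 5571]
[0.56198913 0.20075457 0.03953835]
```

Run:
```python
from h import *
p,d=viewer.capture('top'); cv2.imwrite('pics/tEnd.png',p[:,:,::-1])
print(r.finish_job()); print(r.observe()['time_s'])
```

```text
the job is handed in; nothing more can be done
None
the job is handed in; nothing more can be done
```

View pics/tEnd.png

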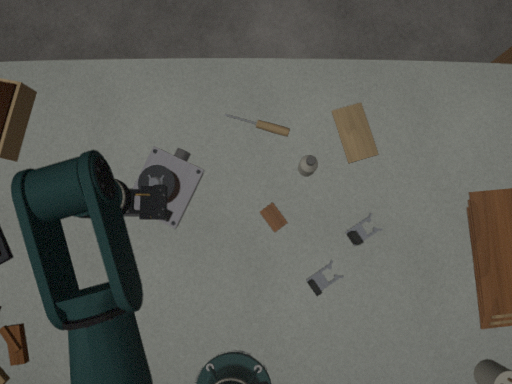

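The smallest clip is snapped home in the spindle groove and released. I handed the job in at about 23 s; no verdict is reported.

- **Pick and drum height:** I lifted the clip by its grip and lowered it slowly onto the drum. It touched at about 6 N, which puts the drum's top at about 0.1165 m.
- **Push home:** The arms sprang over the core at about 11 N. The clip then drew on to a hard stop near TCP x = 0.517 m, which I confirmed with about 9 N.
- **Forces:** The highest readings at the end of a call were about 12.5 N downward and 11 N sideways. I did not see the peaks between those readings.
- **Last checks:** In the wrist picture the clip lies flat under the cap. Its bore is within about 1–1.5 mm of the spindle axis, as far as the roughly 2 mm calibration can tell. The gripper is clear above and beside it, and the bystanders look unmoved in the final top picture.
- **Disagreements:** The cameras placed the spindle up to about 4 mm apart, so I aligned using the wrist view of clip and cap together. One last circle fit to the drum's edge failed because the clip hid part of it, and I ignored it.

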